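# Put the thread back in its own trays

### The job

The thread on the sewing table is mixed up: move each piece so that the thread cone stands in the middle of the round dish, the big spool in the middle of the square tray and the small spool in the middle of the oblong tray, using the empty six-sided mat as a parking spot on the way if you like. When the mat is free again, stand the pin tin in the middle of it. Keep everything upright, and leave the tape roll and the needle box where they lie.

Things in the scene. Friction and masses are not known exactly. Their poses are not given: they have to be found in the camera images.
- cone: Cone of cream thread, standing, 120 mm tall, 160 g: base 60 mm across, tapering to 36 mm at 84 mm height, then a straight cardboard tube 22 mm across from 84 to 120 mm, by which it is gripped. Starts in a tray or dish that is not its own. Origin: centre of the underside; z up along its axis.
- big_spool: Big wooden spool with beige thread, standing, a cylinder 52 mm across and 60 mm tall, 90 g. Starts in a tray or dish that is not its own. Origin: centre of the underside; z up along its axis.
- small_spool: Small wooden spool with beige thread, standing, a cylinder 30 mm across and 42 mm tall, 30 g. Starts in a tray or dish that is not its own. Origin: centre of the underside; z up along its axis.
- pin_tin: Closed round metal pin tin, 58 mm across and 34 mm tall, 140 g, lying flat on the table at the start, lid up. Origin: centre of the underside; z up.
- round_dish: Round terracotta dish, fixed, 104 mm outside diameter, rim 5 mm thick and 10 mm high, floor 5 mm above the table. Origin: centre of the underside, on the table; z up. Place of the thread cone.
- square_tray: Square wooden tray, fixed, 104 x 104 mm outside, rim 5 mm thick and 10 mm high, floor 5 mm above the table. Origin: centre of the underside, on the table; z up, x and y along its sides. Place of the big spool.
- oblong_tray: Oblong dark wooden tray, fixed, 150 (along its x) x 90 mm (along its y) outside, rim 5 mm thick and 10 mm high, floor 5 mm above the table. Origin: centre of the underside, on the table; z up. Place of the small spool.
- hex_mat: Six-sided cork mat, fixed, flat without rim, 104 mm across flats and 5 mm thick. Empty at the start. Origin: centre of the underside, on the table; z up. Place of the pin tin.
- tape_roll: Bystander: roll of white tape lying flat, loose, 62 mm across and 20 mm tall. Origin: centre of the underside; z up.
- needle_box: Bystander: flat blue needle box with a clear lid, loose, 72 x 52 mm and 24 mm tall. Origin: centre of the underside; z up, x along its long side.

How it is judged (in metres and radians):
At the end, for the whole second after the job is handed in: Cone in the round dish, big spool in the square tray, small spool in the oblong tray, pin tin on the six-sided mat: each axis within 15 mm of the middle, underside 1 to 9 mm above the table, upright within 0.1 rad, released and at rest (horizontal distance between cone and round_dish below 0.015 m and height (world z) of cone between 0.001 and 0.009 m and angle between each of cone, big_spool, small_spool, pin_tin's own z axis and vertical below 0.1 rad and linear speed of each of cone, big_spool, small_spool, pin_tin below 0.02 m/s and horizontal distance between big_spool and square_tray below 0.015 m and height (world z) of big_spool between 0.001 and 0.009 m and horizontal distance between small_spool and oblong_tray below 0.015 m and height (world z) of small_spool between 0.001 and 0.009 m and horizontal distance between pin_tin and hex_mat below 0.015 m and height (world z) of pin_tin between 0.001 and 0.009 m); the robot touches nothing.
It fails at once if the thread cone, a spool or the pin tin is tipped over (angle between any of cone, big_spool, small_spool, pin_tin's own z axis and vertical above 0.6 rad).
It fails at once if the tape roll is shifted by more than 20 mm (distance of tape_roll from where it was at the start of the episode above 0.02 m).
It fails at once if the needle box is shifted by more than 20 mm (distance of needle_box from where it was at the start of the episode above 0.02 m).
It also fails if it takes over 144 s, if anything falls off the work surface, if the arm or the gripper's body presses on something with over 40 N, if the wrist force passes 120 N, or if a joint passes its speed limit or range.

### The arm

A 6-joint arm with a two-finger parallel gripper is mounted at the origin on the work surface. World frame = base frame: x ahead of the robot, y to its left, z up, the work surface at z = 0. Lengths are in mm, angles in rad, forces in N, time in s.
With the tool pointing down it reaches from about 300 to 775 mm from the base axis. Payload 14.6 kg.
Tool frame: the origin (TCP) lies on the centre line of the jaws, within the pads' length; the fingertips stand 8 mm ahead of it and the grasp point (between the pads) lies 11 mm behind it; z points along the fingers, y is the line along which they close (so a half turn about z gives the same grasp; the last joint's range is limited). The gripper opens to 94 mm and grips with 3 to 60 N. Pads are 16 mm wide; open, the fingers measure 119 mm over their backs; the gripper's body (75 mm by 177 mm) begins 78 mm behind the grasp point.
Start: joints at [-1.223, 0.3, 1.521, -0, 1.321, -0.067], TCP at [221.646, -503.351, 213.446] pointing down, gripper open.
Joint ranges: [-3.03, 3.03], [-0.79, 2.21], [0.23, 2.52], [-1.04, 4.18], [0, 3.07], [-2.55, 2.55]. Speed limits (rad/s): [2.22, 2.22, 2.57, 3.14, 3.14, 3.14].

### API

Orientations are given as [roll, pitch, yaw] about the fixed x, y, z axes, in that order (R = Rz(yaw) Ry(pitch) Rx(roll)).
In Python, from cell import manip gives the robot as it stands.
- The arm moves only by the tool jog_arm, never from a script. Its argument "rows" is one flat list of numbers, 7 for each row, row after row: the shift along the world's x, y, z in cm, then the turn, a rotation vector about the world's x, y, z in rad, then the closure, from 0 (fully open) to 1 (shut). In form: [dx, dy, dz, rx, ry, rz, fingers, dx, dy, dz, rx, ry, rz, fingers, ...]. A call has 1 to 20 rows; each row shifts and turns the commanded pose from where the row before left it; what a row does not reach is not made up. A row lasts 1/12 s, in which the tool goes at most 41.7 mm and 7.16 degrees, less where a joint would pass 70% of its speed; a pose out of reach is approached as far as the arm can. A call with a gripper value outside its range is refused whole. The fingers move at their own pace and stop on an object; "newtons" is the grip in N (left out, the last holds). Time passes only in rows, so rows that do not move let the fingers close. It gives the time, the measured TCP pose, the force, the opening and the grip force at its end, in the units of the state.
- manip.read_state(): the state, without advancing time (a new reading comes with each control period).
- manip.camera(name): name is "side" or "top"; returns (picture, depth): 480x640x3 uint8, blue, green, red; 480x640 float32, mm along the optical axis (not along the pixel's ray), 0 where there is no reading.
- manip.camera_model(name): a dict with "K" (3x3 intrinsics, pixels), "k1" (the pictures are not rectified: a ray, as slopes to the right and down, at radius r is drawn at 1 + k1 r^2 times it, then the intrinsics apply), "R" (3x3) and "t" (3): a world point X has camera coordinates R X + t. Camera axes: x right, y down, z forward; pixel columns grow to the right and rows downward; lengths in mm; the calibration is good to about 2 mm. A picture is of the moment at which its call begins. camera_model takes no time and is no camera call.
- manip.sign_off(): hands the job in; it is judged then, once.
The state is a dict: "clock": time; "joints": joint angles; "qd": joint speeds; "effort": joint torques, N m; "eef_pos": TCP position; "eef_rot": TCP orientation; "wrist_force": force on the tool from outside, world axes, zero at the start; "moment": the same for the moment, N m; "finger_gap": finger opening in mm; "finger_force": force on a finger pad.
Only numpy, scipy, OpenCV 4.12 (cv2) and the standard library are available. Lean on these libraries where they do the work, as an engineer would, in place of code of your own. Each camera call takes 0.05 s, during which the arm holds its last target. There are 200 camera calls.

## Working session

There is one attempt and no reset: what is moved stays moved. The work goes in short steps, Python scripts to look and compute and a tool call to move; the robot and the scene stay as the last step left them, time stands still between calls to the robot, and variables do not carry over. Pictures are saved under pics/ and viewed, at most 14 in all, crops included, and the job is handed in when it is done.

Besides the shell and the picture viewer there is one more tool, called after ">>>" as a command line: name --argument value ..., lists and objects as JSON in quotes. jog_arm: Moves the arm, as the interface text tells. Its arguments: {"type":"object","properties":{"rows":{"type":"array"},"newtons":{"type":"number"}},"required":["rows"]}

```bash
mkdir -p pics; python3 - <<'E'
from cell import manip
import cv2,numpy as np
for n in ("top","side"):
    p,d=manip.camera(n); cv2.imwrite(f"pics/{n}0.png",p); np.save(f"pics/{n}0.npy",d)
    m=manip.camera_model(n); print(n,{k:np.round(v,4).tolist() for k,v in m.items()}, (d>0).mean())
print(manip.read_state())
E
```

```text
top {'K': [[524.0976, 0.0, 320.036], [0.0, 524.0976, 240.0986], [0.0, 0.0, 1.0]], 'k1': -0.0713, 'R': [[0.0292, -0.9996, -0.0059], [-0.9983, -0.0289, -0.0504], [0.0502, 0.0074, -0.9987]], 't': [1.9575, 542.2349, 1124.105]} 0.9959407552083334
side {'K': [[516.4324, 0.0, 320.0559], [0.0, 516.4324, 230.7583], [0.0, 0.0, 1.0]], 'k1': 0.0363, 'R': [[0.9943, -0.1051, -0.0176], [-0.0914, -0.7557, -0.6485], [0.0548, 0.6464, -0.761]], 't': [-536.6352, 94.4335, 1016.3479]} 0.9961165364583333
{'clock': 0.1, 'joints': array([-1.22264291e+00,  3.00353972e-01,  1.52151237e+00,  5.04883413e-06,
        1.32071630e+00, -6.65974864e-02]), 'qd': array([-1.89250356e-05, -1.76625374e-03, -7.30430361e-04,  4.64209566e-05,
       -1.52084006e-03,  1.61962699e-04]), 'effort': array([ 7.07568997e-04, -5.32645118e+01, -3.53287375e+01,  7.09506450e-02,
        2.34713947e-02, -7.29455860e-05]), 'eef_pos': array([ 221.55061061, -503.15376466,  212.97964613]), 'eef_rot': array([-3.14060519e+00, -7.07616651e-05,  4.14749614e-01]), 'wrist_force': array([-0.03089159,  0.54577112,  0.06228533]), 'moment': array([-0.00667457, -0.01466852, -0.00229125]), 'finger_force': 0.0, 'finger_gap': 94.09095569688584}
```

View pics/top0.png

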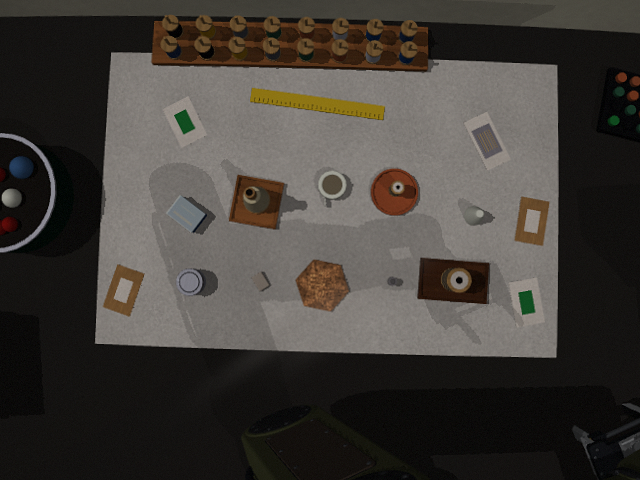

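View pics/side0.png

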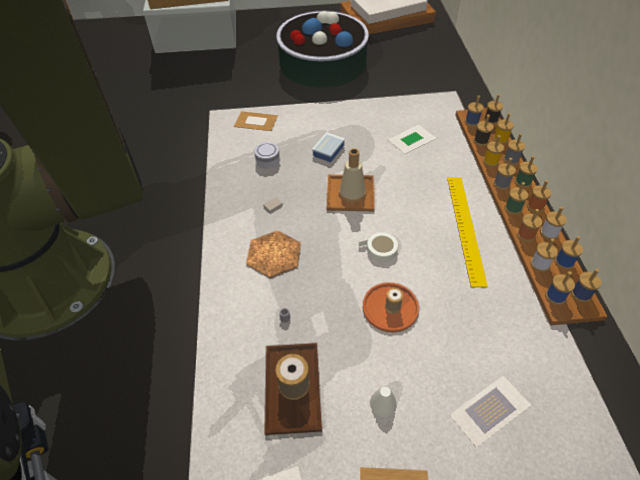

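The top view shows the cone in the square tray (258,200), the small spool in the round dish (397,190), the big spool in the oblong tray (458,281), the empty mat at (323,285) and the tin at about (190,282). The needle box is at (187,213), and the round thing at (332,185) is probably the tape roll or a mug. The side view agrees: cone at (352,175), small spool at (395,297), big spool at (292,375), mat at (273,254) and tin at (266,152).

```bash
cat > h.py <<'E'
import cv2,numpy as np
from cell import manip
M={n:manip.camera_model(n) for n in("top","side")}
def slopes(n,uv):
    m=M[n]; return cv2.undistortPoints(np.float64(uv).reshape(-1,1,2),np.array(m["K"],float),np.array([m["k1"],0,0,0])).reshape(-1,2)
def ray(n,uv):
    m=M[n];R=np.array(m["R"]);t=np.array(m["t"]);s=slopes(n,uv)
    return -R.T@t, np.c_[s,np.ones(len(s))]@R
def onplane(n,uv,z):
    o,d=ray(n,uv); return o+d*((z-o[2])/d[:,2])[:,None]
def cross(uvt,uvs):
    o1,d1=ray("top",[uvt]);o2,d2=ray("side",[uvs]);d1=d1[0];d2=d2[0]
    k=np.linalg.lstsq(np.c_[d1,-d2],o2-o1,rcond=None)[0];a=o1+k[0]*d1;b=o2+k[1]*d2
    return (a+b)/2,np.linalg.norm(a-b)
def cloud(n,d):
    v,u=np.mgrid[:480,:640];o,r=ray(n,np.c_[u.ravel(),v.ravel()]);return (o+r*d.ravel()[:,None]).reshape(480,640,3)
def project(n,X):
    m=M[n];R=np.array(m["R"]);r,_=cv2.Rodrigues(R);return cv2.projectPoints(np.float64(X).reshape(-1,1,3),r,np.array(m["t"],float),np.array(m["K"],float),np.array([m["k1"],0,0,0]))[0].reshape(-1,2)
E
python3 - <<'E'
from h import *
I={n:cv2.imread(f"pics/{n}0.png") for n in M}; C={n:cloud(n,np.load(f"pics/{n}0.npy")) for n in M}
S=dict(cone=(250,193),small=(397,188),big=(459,280),tin=(190,282),round=(332,185),box=(187,213),eraser=(263,282),thimble=(475,212),bolt=(395,282))
for k,p in S.items():
    c0=onplane("top",[p],20)[0][:2]; out=[]
    for n in M:
        P=C[n]; near=np.linalg.norm(P[...,:2]-c0,axis=2)<50; zt=np.percentile(P[near][:,2],99.5 if k!="cone" else 99.8)
        q=P[near&(P[...,2]>zt-5)&(P[...,2]<zt+8)]
        if len(q)<3: continue
        (cx,cy),r=cv2.minEnclosingCircle(q[:,:2].astype(np.float32)); out+= [n,np.round([zt,cx,cy,r],1).tolist(),len(q)]
    print(k,*out)
# trays by colour, both views
def mask(n,k):
    h=cv2.cvtColor(I[n],cv2.COLOR_BGR2HSV); m=((h[...,1]>95)&((h[...,0]<20)|(h[...,0]>172))).astype(np.uint8)*255
    m=cv2.morphologyEx(m,cv2.MORPH_CLOSE,np.ones((7,7))); return m
K=dict(square=((258,205),(352,194),10),dish=((395,192),(390,307),10),oblong=((454,281),(293,390),10),hex=((323,285),(273,254),5))
for k,(pt,ps,z) in K.items():
    for n,p in (("top",pt),("side",ps)):
        cs,_=cv2.findContours(mask(n,k),cv2.RETR_EXTERNAL,cv2.CHAIN_APPROX_NONE)
        c=min(cs,key=lambda c:-cv2.pointPolygonTest(c,p,True) if cv2.contourArea(c)>300 else 1e9)
        c=cv2.convexHull(c)
        q=onplane(n,c.reshape(-1,2),z)[:,:2].astype(np.float32)
        P=C[n];mm=cv2.drawContours(np.zeros((480,640),np.uint8),[c],-1,1,-1)>0;zz=P[mm][:,2]
        print(k,n,"rect",[np.round(x,1).tolist() if not np.isscalar(x) else round(x,1) for x in cv2.minAreaRect(q)],"circ",np.round(cv2.minEnclosingCircle(q)[0],1),round(cv2.minEnclosingCircle(q)[1],1),"z pct",np.round(np.percentile(zz,[5,25,50]),1))
        cv2.drawContours(I[n],[c],-1,(0,255,0),1)
t=cv2.resize(I["top"][150:320,150:500],None,fx=1.6,fy=1.6); s=cv2.resize(I["side"][110:450,200:440],None,fx=1,fy=1)
t=cv2.copyMakeBorder(t,0,340-272,0,0,cv2.BORDER_CONSTANT);cv2.imwrite("pics/c.png",np.hstack([t,s]))
E
```

```text
cone top [129.9, 625.8, 158.9, 10.6] 68 side [125.6, 628.9, 158.3, 12.0] 68
small top [51.0, 657.1, -142.2, 14.8] 125 side [47.7, 660.1, -144.3, 15.8] 183
big top [70.5, 466.4, -272.1, 26.0] 284 side [65.5, 466.7, -273.7, 26.6] 787
tin top [40.1, 444.5, 294.8, 29.4] 361 side [35.8, 444.1, 290.4, 32.4] 312
round top [24.8, 656.0, -4.9, 36.5] 350 side [20.9, 660.4, -3.0, 36.4] 513
box top [29.8, 591.1, 310.6, 42.5] 421 side [26.2, 591.4, 309.9, 43.5] 305
eraser top [12.2, 458.5, 144.1, 43.4] 160 side [9.2, 451.5, 144.1, 20.0] 139
thimble top [49.4, 606.7, -317.5, 10.9] 67 side [47.2, 608.8, -320.2, 10.0] 113
bolt top [22.9, 457.0, -139.4, 8.7] 30 side [20.8, 460.1, -142.1, 9.4] 55
square top rect [[622.9, 160.4], [104.3, 103.7], 81.2] circ [622.6 160.4] 71.7 z pct [2.8 5.6 8.5]
square side rect [[622.8, 153.8], [109.1, 101.9], 81.1] circ [622.4 154.8] 72.8 z pct [0.9 3.4 6.7]
dish top rect [[653.5, -141.2], [99.3, 101.2], 1.7] circ [ 653.7 -141.2] 52.0 z pct [2.4 4.7 6.8]
dish side rect [[654.6, -146.0], [102.8, 101.6], 83.3] circ [ 654.2 -145.8] 53.0 z pct [1.2 2.9 4.6]
oblong top rect [[462.4, -275.0], [150.2, 88.7], 87.0] circ [ 462.  -275.1] 86.2 z pct [2.3 5.2 7.5]
oblong side rect [[464.1, -278.0], [150.4, 87.6], 87.2] circ [ 463.5 -277.8] 85.7 z pct [1.  2.8 4.6]
hex top rect [[444.8, 11.3], [114.8, 103.4], 18.3] circ [444.6  10.6] 58.6 z pct [2.2 4.5 6. ]
hex side rect [[445.9, 7.0], [117.7, 102.2], 79.5] circ [445.1   7.2] 58.9 z pct [0.6 2.4 3.4]
```

View pics/c.png

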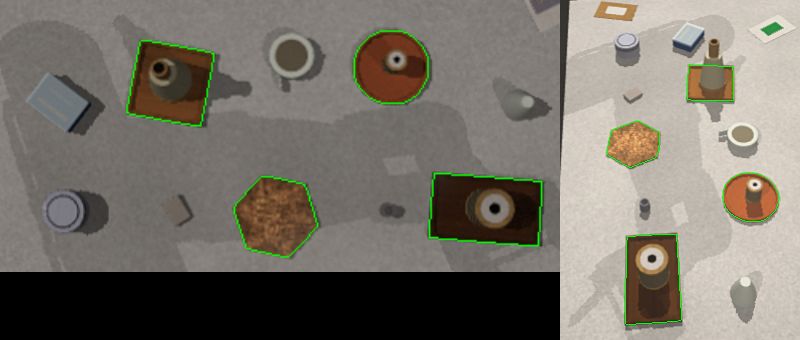

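The outlines fit the given sizes. The measured heights agree with the text to within about 6 mm, and the two views differ by 5 mm or less. The round thing is 21 mm high, so it is the tape roll.

Order: small spool to mat, cone to dish, big spool to square tray, small spool to oblong tray, tin to mat. First I go above the small spool.

>>> jog_arm --rows '[2.73, 2.25, 0, 0, 0, 0, 0.2, 2.73, 2.25, 0, 0, 0, 0, 0.2, 2.73, 2.25, 0, 0, 0, 0, 0.2, 2.73, 2.25, 0, 0, 0, 0, 0.2, 2.73, 2.25, 0, 0, 0, 0, 0.2, 2.73, 2.25, 0, 0, 0, 0, 0.2, 2.73, 2.25, 0, 0, 0, 0, 0.2, 2.73, 2.25, 0, 0, 0, 0, 0.2, 2.73, 2.25, 0, 0, 0, 0, 0.2, 2.73, 2.25, 0, 0, 0, 0, 0.2, 2.73, 2.25, 0, 0, 0, 0, 0.2, 2.73, 2.25, 0, 0, 0, 0, 0.2, 2.73, 2.25, 0, 0, 0, 0, 0.2, 2.73, 2.25, 0, 0, 0, 0, 0.2, 2.73, 2.25, 0, 0, 0, 0, 0.2, 2.73, 2.25, 0, 0, 0, 0, 0.2, 0, 0, -2, 0, 0, 0, 0.2, 0, 0, -3, 0, 0, 0, 0.2, 0, 0, -3, 0, 0, 0, 0.2, 0, 0, 0, 0, 0, 0, 0.2]' --newtons 15

```text
clock: 1.77
eef_pos: [656.0, -142.5, 126.6]
eef_rot: [-3.135, 0.008, 0.415]
wrist_force: [-0.6, -0.7, -1.2]
finger_gap: 75.2
finger_force: 0.0
```

>>> jog_arm --rows '[0, 0, -2, 0, 0, 0, 0.2, 0, 0, -2, 0, 0, 0, 0.2, 0, 0, -2, 0, 0, 0, 0.2, 0, 0, -0.8, 0, 0, 0, 0.2, 0, 0, 0, 0, 0, 0, 0.2, 0, 0, 0, 0, 0, 0, 0.2]'

```text
clock: 2.27
eef_pos: [658.9, -143.5, 66.8]
eef_rot: [3.141, -0.001, 0.415]
wrist_force: [0.1, -0.4, 0.2]
finger_gap: 75.3
finger_force: 0.0
```

```bash
python3 - <<'E'
from h import *
s=manip.read_state();print(s["clock"],s["eef_pos"],s["eef_rot"])
L=[]
for n in ("top","side"):
    p,d=manip.camera(n)
    u,v=project(n,[s["eef_pos"]])[0]; print(n,u,v)
    w,q=project(n,[[658.5,-143.3,47]])[0]
    cv2.circle(p,(int(w),int(q)),2,(0,0,255),-1);cv2.circle(p,(int(u),int(v)),2,(0,255,0),-1)
    L.append(cv2.resize(p[int(v)-60:int(v)+60,int(u)-80:int(u)+80],(400,300)))
cv2.imwrite("pics/a1.png",np.hstack(L))
E
```

```text
2.2667 [ 658.88777599 -143.54235833   66.79046555] [ 3.14103592e+00 -6.88846949e-04  4.14713638e-01]
top 398.8902899033677 185.0241433735958
side 395.3838120993303 287.30736035905875
```

View pics/a1.png

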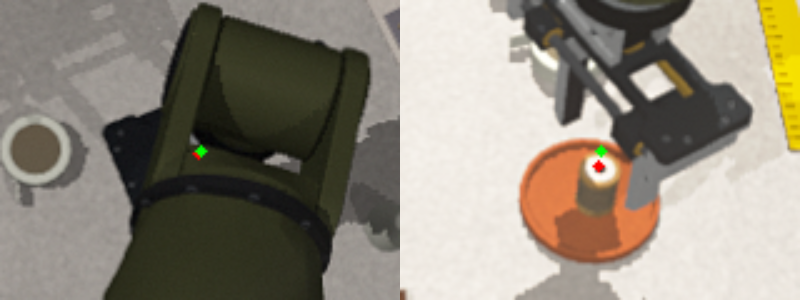

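The side crop shows the spool top at (599,165), midway between the fingertips at (567,122) and (640,208), so the alignment is good. Next: descend, close and lift slightly.

>>> jog_arm --rows '[0, 0, -1.5, 0, 0, 0, 0.2, 0, 0, -1.5, 0, 0, 0, 0.2, 0, 0, -1.2, 0, 0, 0, 0.2, 0, 0, 0, 0, 0, 0, 0.2, 0, 0, 0, 0, 0, 0, 1, 0, 0, 0, 0, 0, 0, 1, 0, 0, 0, 0, 0, 0, 1, 0, 0, 0, 0, 0, 0, 1, 0, 0, 0, 0, 0, 0, 1, 0, 0, 0, 0, 0, 0, 1, 0, 0, 0, 0, 0, 0, 1, 0, 0, 0, 0, 0, 0, 1, 0, 0, 0, 0, 0, 0, 1, 0, 0, 0, 0, 0, 0, 1, 0, 0, 0, 0, 0, 0, 1]' --newtons 15

```text
clock: 3.62
eef_pos: [658.5, -143.3, 23.5]
eef_rot: [3.141, -0.0, 0.415]
wrist_force: [0.4, -0.8, 1.8]
finger_gap: 29.4
finger_force: 15.0
```

>>> jog_arm --rows '[0, 0, 1.2, 0, 0, 0, 1, 0, 0, 2.8, 0, 0, 0, 1, 0, 0, 2.8, 0, 0, 0, 1, 0, 0, 2.8, 0, 0, 0, 1, -1.33, 0.95, 0, 0, 0, 0, 1, -2.5, 1.79, 0, 0, 0, 0, 1, -2.5, 1.79, 0, 0, 0, 0, 1, -2.5, 1.79, 0, 0, 0, 0, 1, -2.5, 1.79, 0, 0, 0, 0, 1, -2.5, 1.79, 0, 0, 0, 0, 1, -2.5, 1.79, 0, 0, 0, 0, 1, -2.5, 1.79, 0, 0, 0, 0, 1, -1.5, 1.0, 0, 0, 0, 0, 1, -1, 0.75, 0, 0, 0, 0, 1, 0, 0, 0, 0, 0, 0, 1, 0, 0, -2.5, 0, 0, 0, 1, 0, 0, -2.5, 0, 0, 0, 1, 0, 0, -2, 0, 0, 0, 1, 0, 0, -1, 0, 0, 0, 1, 0, 0, 0, 0, 0, 0, 1]'

```text
clock: 5.28
eef_pos: [444.7, 8.7, 38.1]
eef_rot: [-3.14, 0.003, 0.415]
wrist_force: [-0.4, 0.0, -0.1]
finger_gap: 29.2
finger_force: 15.0
```

>>> jog_arm --rows '[0, 0, -0.7, 0, 0, 0, 1, 0, 0, -0.5, 0, 0, 0, 1, 0, 0, -0.2, 0, 0, 0, 1, 0, 0, 0, 0, 0, 0, 1, 0, 0, 0, 0, 0, 0, 0.5, 0, 0, 0, 0, 0, 0, 0.2, 0, 0, 0, 0, 0, 0, 0.2, 0, 0, 0, 0, 0, 0, 0.2, 0, 0, 0, 0, 0, 0, 0.2, 0, 0, 0, 0, 0, 0, 0.2, 0, 0, 1, 0, 0, 0, 0.2, 0, 0, 2, 0, 0, 0, 0.2, 0, 0, 3, 0, 0, 0, 0.2, 0, 0, 3.5, 0, 0, 0, 0.2, 0, 0, 3.5, 0, 0, 0, 0.2, 0, 0, 3.5, 0, 0, 0, 0.2, 0, 0, 0, 0, 0, 0, 0.2]'

```text
clock: 6.7
eef_pos: [447.3, 8.9, 197.4]
eef_rot: [3.137, -0.009, 0.415]
wrist_force: [0.9, 0.4, 1.5]
finger_gap: 75.0
finger_force: 0.0
```

>>> jog_arm --rows '[1.2, 1, 0, 0, 0, 0, 0.3, 2.5, 2.05, 0, 0, 0, 0, 0.3, 2.5, 2.05, 0, 0, 0, 0, 0.3, 2.5, 2.05, 0, 0, 0, 0, 0.3, 2.5, 2.05, 0, 0, 0, 0, 0.3, 2.5, 2.05, 0, 0, 0, 0, 0.3, 2.5, 2.05, 0, 0, 0, 0, 0.3, 1.5, 1.25, 0, 0, 0, 0, 0.3, 0.5, 0.4, 0, 0, 0, 0, 0.3, 0, 0, -1.5, 0, 0, 0, 0.3, 0, 0, -2, 0, 0, 0, 0.3, 0, 0, -1.5, 0, 0, 0, 0.3, 0, 0, 0, 0, 0, 0, 0.3, 0, 0, 0, 0, 0, 0, 0.3]'

```text
clock: 7.87
eef_pos: [626.6, 157.9, 140.6]
eef_rot: [-3.141, 0.001, 0.414]
wrist_force: [-1.2, -0.1, -1.0]
finger_gap: 66.0
finger_force: 0.0
```

```bash
python3 - <<'E'
from h import *
s=manip.read_state();print(s["clock"],s["eef_pos"],s["eef_rot"])
p,d=manip.camera("side"); n="side"
a=np.array(s["eef_pos"]);tube=a.copy();tube[2]=125
for X,c in((a,(0,255,0)),(tube,(0,0,255))):
    u,v=project(n,[X])[0];print(u,v);cv2.circle(p,(int(round(u)),int(round(v))),1,c,-1)
cv2.imwrite("pics/a2.png",cv2.resize(p[60:280,230:450],(600,600),interpolation=cv2.INTER_NEAREST))
E
```

```text
7.8667 [626.62432951 157.92672592 140.60215229] [-3.14138095e+00  1.06432463e-03  4.14451160e-01]
353.3527023093933 145.05787999773386
353.1090312309815 150.9768757166643
```

View pics/a2.png

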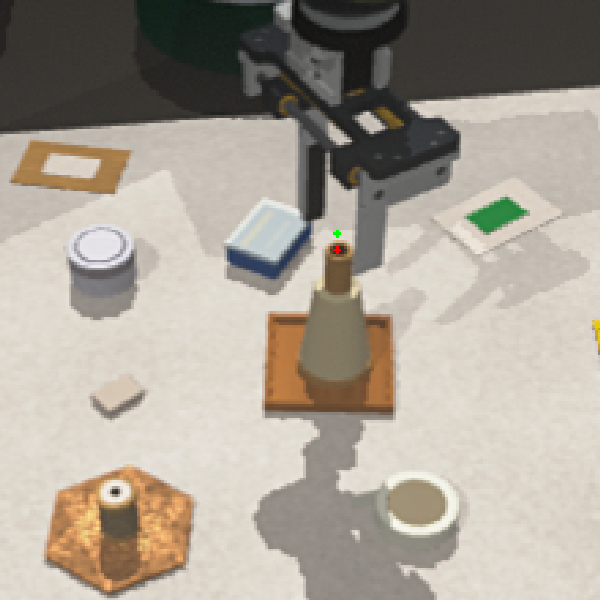

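The small spool stands on the mat (118,510), and the cone tube top (338,250) coincides with the projected jaw axis. Next: descend and grip.

>>> jog_arm --rows '[0, 0, -1.5, 0, 0, 0, 0.3, 0, 0, -1.5, 0, 0, 0, 0.3, 0, 0, -0.9, 0, 0, 0, 0.3, 0, 0, 0, 0, 0, 0, 0.3, 0, 0, 0, 0, 0, 0, 0.6, 0, 0, 0, 0, 0, 0, 0.6, 0, 0, 0, 0, 0, 0, 0.65, 0, 0, 0, 0, 0, 0, 0.7, 0, 0, 0, 0, 0, 0, 0.74, 0, 0, 0, 0, 0, 0, 0.78, 0, 0, 0, 0, 0, 0, 1, 0, 0, 0, 0, 0, 0, 1, 0, 0, 0, 0, 0, 0, 1, 0, 0, 0, 0, 0, 0, 1, 0, 0, 0, 0, 0, 0, 1]' --newtons 25

```text
clock: 9.17
eef_pos: [627.1, 158.5, 101.4]
eef_rot: [-3.142, 0.0, 0.415]
wrist_force: [-0.0, -0.0, -1.0]
finger_gap: 21.6
finger_force: 25.0
```

>>> jog_arm --rows '[0, 0, 1, 0, 0, 0, 1, 0, 0, 2.5, 0, 0, 0, 1, 0, 0, 2.5, 0, 0, 0, 1, 0, 0, 2, 0, 0, 0, 1, 0.19, -1.2, 0, 0, 0, 0, 1, 0.19, -2, 0, 0, 0, 0, 1, 0.19, -2.6, 0, 0, 0, 0, 1, 0.19, -2.6, 0, 0, 0, 0, 1, 0.19, -2.6, 0, 0, 0, 0, 1, 0.19, -2.6, 0, 0, 0, 0, 1, 0.19, -2.6, 0, 0, 0, 0, 1, 0.19, -2.6, 0, 0, 0, 0, 1, 0.19, -2.6, 0, 0, 0, 0, 1, 0.19, -2.6, 0, 0, 0, 0, 1, 0.19, -2.6, 0, 0, 0, 0, 1, 0.19, -2, 0, 0, 0, 0, 1, 0.19, -1.1, 0, 0, 0, 0, 1, 0.19, -0.5, 0, 0, 0, 0, 1, 0, 0, 0, 0, 0, 0, 1]'

```text
clock: 10.75
eef_pos: [653.7, -144.3, 180.8]
eef_rot: [-3.141, 0.001, 0.414]
wrist_force: [-0.2, 0.9, -3.3]
finger_gap: 21.5
finger_force: 25.0
```

>>> jog_arm --rows '[0, 0, -1.5, 0, 0, 0, 1, 0, 0, -2, 0, 0, 0, 1, 0, 0, -2, 0, 0, 0, 1, 0, 0, -1, 0, 0, 0, 1, 0, 0, -0.6, 0, 0, 0, 1, 0, 0, 0, 0, 0, 0, 1, 0, 0, 0, 0, 0, 0, 1]'

```text
clock: 11.33
eef_pos: [654.1, -143.2, 111.3]
eef_rot: [3.141, -0.001, 0.415]
wrist_force: [0.0, 0.2, -1.1]
finger_gap: 21.7
finger_force: 25.0
```

>>> jog_arm --rows '[0, 0, -0.5, 0, 0, 0, 1, 0, 0, -0.3, 0, 0, 0, 1, 0, 0, -0.1, 0, 0, 0, 1, 0, 0, 0, 0, 0, 0, 1, 0, 0, 0, 0, 0, 0, 1, 0, 0, 0, 0, 0, 0, 1]'

```text
clock: 11.83
eef_pos: [653.8, -143.6, 101.6]
eef_rot: [3.141, -0.0, 0.415]
wrist_force: [-0.2, 0.8, -0.6]
finger_gap: 21.6
finger_force: 25.0
```

>>> jog_arm --rows '[0, 0, -0.05, 0, 0, 0, 1, 0, 0, 0, 0, 0, 0, 0.6, 0, 0, 0, 0, 0, 0, 0.4, 0, 0, 0, 0, 0, 0, 0.2, 0, 0, 0, 0, 0, 0, 0.2, 0, 0, 0, 0, 0, 0, 0.2, 0, 0, 0.5, 0, 0, 0, 0.2, 0, 0, 1.5, 0, 0, 0, 0.2, 0, 0, 3, 0, 0, 0, 0.2, 0, 0, 3.4, 0, 0, 0, 0.2, 0, 0, 0, 0, 0, 0, 0.1, -2, -1.4, 0, 0, 0, 0, 0.1, -2.8, -1.93, 0, 0, 0, 0, 0.1, -2.8, -1.93, 0, 0, 0, 0, 0.1, -2.8, -1.93, 0, 0, 0, 0, 0.1, -2.8, -1.93, 0, 0, 0, 0, 0.1, -2.8, -1.93, 0, 0, 0, 0, 0.1, -2, -1.4, 0, 0, 0, 0, 0.1, -0.75, -0.5, 0, 0, 0, 0, 0.1, 0, 0, -1, 0, 0, 0, 0.1]'

```text
clock: 13.5
eef_pos: [466.0, -274.5, 176.9]
eef_rot: [3.138, -0.002, 0.413]
wrist_force: [0.4, -0.4, 1.1]
finger_gap: 84.5
finger_force: 0.0
```

>>> jog_arm --rows '[0, 0, -2.5, 0, 0, 0, 0.1, 0, 0, -2.5, 0, 0, 0, 0.1, 0, 0, -2.5, 0, 0, 0, 0.1, 0, 0, -1.5, 0, 0, 0, 0.1, 0, 0, 0, 0, 0, 0, 0.1, 0, 0, 0, 0, 0, 0, 0.1]'

```text
clock: 14.0
eef_pos: [466.9, -272.2, 84.4]
eef_rot: [-3.14, 0.001, 0.416]
wrist_force: [0.2, -0.1, 0.9]
finger_gap: 84.6
finger_force: 0.0
```

```bash
python3 - <<'E'
from h import *
s=manip.read_state();print(s["clock"],s["eef_pos"],s["eef_rot"])
p,d=manip.camera("side"); n="side"
a=np.array(s["eef_pos"]);t=a.copy();t[2]=65
for X,c in((a,(0,255,0)),(t,(0,0,255)),([654,-143.5,125],(0,0,255))):
    u,v=project(n,[X])[0];print(u,v);cv2.circle(p,(int(round(u)),int(round(v))),1,c,-1)
cv2.imwrite("pics/a3.png",cv2.resize(p[230:450,230:450],(600,600),interpolation=cv2.INTER_NEAREST))
E
```

```text
14.0 [ 466.85410536 -272.23980117   84.35531476] [-3.14037765e+00  6.29668382e-04  4.15825436e-01]
290.79075281628616 361.71200450475726
291.529643024296 367.3350270100236
395.7228890833461 267.8776328881456
```

View pics/a3.png

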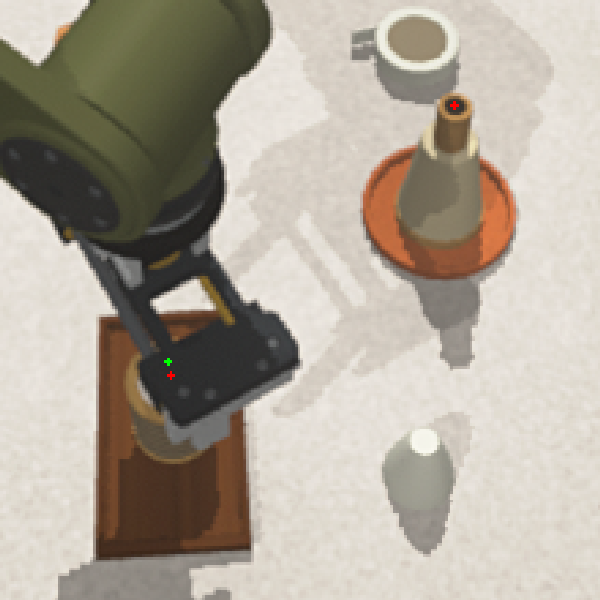

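The cone stands upright in the dish, with its tube top at (455,106) on the predicted point. The jaws straddle the big spool at (168,375). Next: descend and grip.

>>> jog_arm --rows '[0, 0, -1.5, 0, 0, 0, 0.1, 0, 0, -2, 0, 0, 0, 0.1, 0, 0, -1.3, 0, 0, 0, 0.1, 0, 0, -0.6, 0, 0, 0, 0.1, 0, 0, 0, 0, 0, 0, 0.1, 0, 0, 0, 0, 0, 0, 0.4, 0, 0, 0, 0, 0, 0, 1, 0, 0, 0, 0, 0, 0, 1, 0, 0, 0, 0, 0, 0, 1, 0, 0, 0, 0, 0, 0, 1, 0, 0, 0, 0, 0, 0, 1, 0, 0, 0, 0, 0, 0, 1, 0, 0, 0, 0, 0, 0, 1]' --newtons 20

```text
clock: 15.13
eef_pos: [466.4, -273.2, 31.3]
eef_rot: [3.141, -0.0, 0.415]
wrist_force: [0.5, 0.6, 5.0]
finger_gap: 51.7
finger_force: 20.0
```

>>> jog_arm --rows '[0, 0, 1, 0, 0, 0, 1, 0, 0, 3, 0, 0, 0, 1, 0, 0, 3, 0, 0, 0, 1, 0, 0, 3, 0, 0, 0, 1, 0.55, 1.41, 0, 0, 0, 0, 1, 1.04, 2.87, 0, 0, 0, 0, 1, 1.04, 2.87, 0, 0, 0, 0, 1, 1.04, 2.87, 0, 0, 0, 0, 1, 1.04, 2.87, 0, 0, 0, 0, 1, 1.04, 2.87, 0, 0, 0, 0, 1, 1.04, 2.87, 0, 0, 0, 0, 1, 1.04, 2.87, 0, 0, 0, 0, 1, 1.04, 2.87, 0, 0, 0, 0, 1, 1.04, 2.87, 0, 0, 0, 0, 1, 1.04, 2.87, 0, 0, 0, 0, 1, 1.04, 2.87, 0, 0, 0, 0, 1, 1.04, 2.87, 0, 0, 0, 0, 1, 1.04, 2.87, 0, 0, 0, 0, 1, 1.04, 2.87, 0, 0, 0, 0, 1, 0.55, 1.41, 0, 0, 0, 0, 1]'

```text
clock: 16.8
eef_pos: [623.1, 160.0, 131.3]
eef_rot: [-3.141, -0.0, 0.417]
wrist_force: [-0.4, -0.6, -1.3]
finger_gap: 51.1
finger_force: 20.0
```

>>> jog_arm --rows '[0, 0, 0, 0, 0, 0, 1, 0, 0, -1.5, 0, 0, 0, 1, 0, 0, -2.5, 0, 0, 0, 1, 0, 0, -2.5, 0, 0, 0, 1, 0, 0, -1.5, 0, 0, 0, 1, 0, 0, -1, 0, 0, 0, 1, 0, 0, 0, 0, 0, 0, 1, 0, 0, 0, 0, 0, 0, 1]'

```text
clock: 17.47
eef_pos: [623.0, 156.6, 41.6]
eef_rot: [3.142, -0.0, 0.414]
wrist_force: [0.1, 0.6, -0.8]
finger_gap: 50.9
finger_force: 20.0
```

Now lower the last 10 mm, release and lift. Then go back over the small spool on the mat at (445,9).

>>> jog_arm --rows '[0, 0, -0.6, 0, 0, 0, 1, 0, 0, -0.3, 0, 0, 0, 1, 0, 0, -0.1, 0, 0, 0, 1, 0, 0, 0, 0, 0, 0, 1, 0, 0, 0, 0, 0, 0, 0.3, 0, 0, 0, 0, 0, 0, 0.1, 0, 0, 0, 0, 0, 0, 0.1, 0, 0, 0, 0, 0, 0, 0.1, 0, 0, 0, 0, 0, 0, 0.1, 0, 0, 1, 0, 0, 0, 0.1, 0, 0, 3, 0, 0, 0, 0.1, 0, 0, 3, 0, 0, 0, 0.1, 0, 0, 3, 0, 0, 0, 0.1, 0, 0, 0, 0, 0, 0, 0.1]'

```text
clock: 18.63
eef_pos: [625.2, 157.4, 138.4]
eef_rot: [3.139, -0.009, 0.415]
wrist_force: [1.1, 0.0, 0.8]
finger_gap: 84.5
finger_force: 0.0
```

>>> jog_arm --rows '[-1.3, -1.1, 0, 0, 0, 0, 0.2, -2.5, -2.05, 0, 0, 0, 0, 0.2, -2.5, -2.05, 0, 0, 0, 0, 0.2, -2.5, -2.05, 0, 0, 0, 0, 0.2, -2.5, -2.05, 0, 0, 0, 0, 0.2, -2.5, -2.05, 0, 0, 0, 0, 0.2, -2.5, -2.05, 0, 0, 0, 0, 0.2, -1.5, -1.4, 0, 0, 0, 0, 0.2, 0, 0, -1, 0, 0, 0, 0.2, 0, 0, -2, 0, 0, 0, 0.2, 0, 0, -2, 0, 0, 0, 0.2, 0, 0, -1, 0, 0, 0, 0.2, 0, 0, 0, 0, 0, 0, 0.2, 0, 0, 0, 0, 0, 0, 0.2]'

```text
clock: 19.8
eef_pos: [445.1, 9.2, 71.1]
eef_rot: [-3.141, 0.001, 0.415]
wrist_force: [-0.1, -0.5, -0.5]
finger_gap: 74.8
finger_force: 0.0
```

```bash
python3 - <<'E'
from h import *
s=manip.read_state();print(s["clock"],s["eef_pos"],s["eef_rot"])
p,d=manip.camera("side"); n="side"
a=np.array(s["eef_pos"]);t=a.copy();t[2]=47
for X,c in((a,(0,255,0)),(t,(0,0,255)),([622.9,157,65],(0,0,255))):
    u,v=project(n,[X])[0];print(u,v);cv2.circle(p,(int(round(u)),int(round(v))),1,c,-1)
cv2.imwrite("pics/a4.png",cv2.resize(p[100:320,220:440],(600,600),interpolation=cv2.INTER_NEAREST))
E
```

```text
19.8 [445.06406454   9.15207232  71.08494837] [-3.14130601e+00  5.24191135e-04  4.15083103e-01]
269.9229765086019 231.15168840228236
271.0494215864899 239.1266266303525
350.55673257154547 172.9805048171321
```

View pics/a4.png

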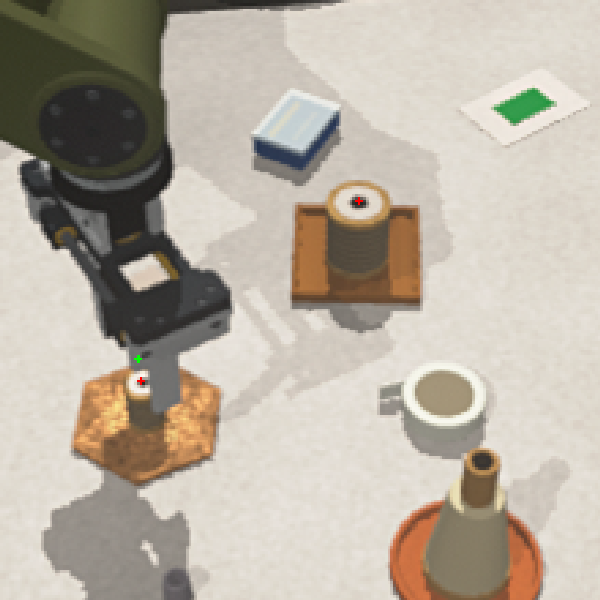

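The big spool stands in the square tray with its top at (359,203), as predicted. The jaws are centred over the small spool at (141,382).

>>> jog_arm --rows '[0, 0, -1.5, 0, 0, 0, 0.2, 0, 0, -1.7, 0, 0, 0, 0.2, 0, 0, -1.1, 0, 0, 0, 0.2, 0, 0, -0.4, 0, 0, 0, 0.2, 0, 0, 0, 0, 0, 0, 0.2, 0, 0, 0, 0, 0, 0, 0.5, 0, 0, 0, 0, 0, 0, 1, 0, 0, 0, 0, 0, 0, 1, 0, 0, 0, 0, 0, 0, 1, 0, 0, 0, 0, 0, 0, 1, 0, 0, 0, 0, 0, 0, 1, 0, 0, 0, 0, 0, 0, 1, 0, 0, 0, 0, 0, 0, 1, 0, 0, 0, 0, 0, 0, 1]' --newtons 15

```text
clock: 21.02
eef_pos: [444.9, 9.0, 24.0]
eef_rot: [-3.142, -0.0, 0.415]
wrist_force: [-0.5, -0.0, 0.5]
finger_gap: 29.3
finger_force: 15.0
```

>>> jog_arm --rows '[0, 0, 1, 0, 0, 0, 1, 0, 0, 3, 0, 0, 0, 1, 0, 0, 3, 0, 0, 0, 1, 0, 0, 2, 0, 0, 0, 1, 0.15, -1.4, 0, 0, 0, 0, 1, 0.15, -2.8, 0, 0, 0, 0, 1, 0.15, -2.8, 0, 0, 0, 0, 1, 0.15, -2.8, 0, 0, 0, 0, 1, 0.15, -2.8, 0, 0, 0, 0, 1, 0.15, -2.8, 0, 0, 0, 0, 1, 0.15, -2.8, 0, 0, 0, 0, 1, 0.15, -2.8, 0, 0, 0, 0, 1, 0.15, -2.8, 0, 0, 0, 0, 1, 0.15, -2.8, 0, 0, 0, 0, 1, 0.15, -1.25, 0, 0, 0, 0, 1, 0.15, -0.7, 0, 0, 0, 0, 1, 0, 0, 0, 0, 0, 0, 1, 0, 0, 0, 0, 0, 0, 1]'

```text
clock: 22.52
eef_pos: [462.9, -275.7, 114.0]
eef_rot: [-3.141, 0.0, 0.415]
wrist_force: [0.1, 0.2, -0.5]
finger_gap: 28.9
finger_force: 15.0
```

>>> jog_arm --rows '[0, 0, -1.5, 0, 0, 0, 1, 0, 0, -2.5, 0, 0, 0, 1, 0, 0, -2.5, 0, 0, 0, 1, 0, 0, -1.2, 0, 0, 0, 1, 0, 0, -0.6, 0, 0, 0, 1, 0, 0, 0, 0, 0, 0, 1, 0, 0, 0, 0, 0, 0, 1]'

```text
clock: 23.1
eef_pos: [463.4, -276.4, 31.9]
eef_rot: [3.141, -0.0, 0.415]
wrist_force: [0.3, -0.9, -0.7]
finger_gap: 29.1
finger_force: 15.0
```

>>> jog_arm --rows '[0, 0, -0.4, 0, 0, 0, 1, 0, 0, -0.25, 0, 0, 0, 1, 0, 0, -0.1, 0, 0, 0, 1, 0, 0, 0, 0, 0, 0, 1, 0, 0, 0, 0, 0, 0, 0.5, 0, 0, 0, 0, 0, 0, 0.2, 0, 0, 0, 0, 0, 0, 0.2, 0, 0, 0, 0, 0, 0, 0.2, 0, 0, 0, 0, 0, 0, 0.2, 0, 0, 1, 0, 0, 0, 0.2, 0, 0, 2, 0, 0, 0, 0.2, 0, 0, 3, 0, 0, 0, 0.2, 0, 0, 3, 0, 0, 0, 0.2, 0, 0, 0, 0, 0, 0, 0.2]'

```text
clock: 24.27
eef_pos: [464.8, -277.9, 119.7]
eef_rot: [3.134, -0.004, 0.415]
wrist_force: [1.0, 0.5, 0.6]
finger_gap: 75.6
finger_force: 0.0
```

>>> jog_arm --rows '[-0.1, 1.5, 0, 0, 0, 0, 0, -0.1, 3, 0, 0, 0, 0, 0, -0.1, 3, 0, 0, 0, 0, 0, -0.1, 3, 0, 0, 0, 0, 0, -0.1, 3, 0, 0, 0, 0, 0, -0.1, 3, 0, 0, 0, 0, 0, -0.1, 3, 0, 0, 0, 0, 0, -0.1, 3, 0, 0, 0, 0, 0, -0.1, 3, 0, 0, 0, 0, 0, -0.1, 3, 0, 0, 0, 0, 0, -0.1, 3, 0, 0, 0, 0, 0, -0.1, 3, 0, 0, 0, 0, 0, -0.1, 3, 0, 0, 0, 0, 0, -0.1, 3, 0, 0, 0, 0, 0, -0.1, 3, 0, 0, 0, 0, 0, -0.1, 3, 0, 0, 0, 0, 0, -0.1, 3, 0, 0, 0, 0, 0, -0.1, 3, 0, 0, 0, 0, 0, -0.1, 3, 0, 0, 0, 0, 0, 0, 1.4, 0, 0, 0, 0, 0]'

```text
clock: 25.93
eef_pos: [442.3, 295.3, 112.8]
eef_rot: [-3.141, 0.001, 0.417]
wrist_force: [-0.6, 0.8, -0.3]
finger_gap: 93.8
finger_force: 0.0
```

>>> jog_arm --rows '[0, 0, 0, 0, 0, 0, 0, 0, 0, -1, 0, 0, 0, 0, 0, 0, -2, 0, 0, 0, 0, 0, 0, -2, 0, 0, 0, 0, 0, 0, -1, 0, 0, 0, 0, 0, 0, 0, 0, 0, 0, 0, 0, 0, 0, 0, 0, 0, 0]'

```text
clock: 26.52
eef_pos: [443.8, 291.7, 53.3]
eef_rot: [3.141, 0.001, 0.414]
wrist_force: [0.3, 0.5, 0.5]
finger_gap: 94.0
finger_force: 0.0
```

```bash
python3 - <<'E'
from h import *
s=manip.read_state();print(s["clock"],s["eef_pos"],s["eef_rot"])
p,d=manip.camera("side"); n="side"
a=np.array(s["eef_pos"]);t=a.copy();t[2]=34
for X,c in((a,(0,255,0)),(t,(0,0,255)),([463,-276.5,47],(0,0,255))):
    u,v=project(n,[X])[0];print(u,v);cv2.circle(p,(int(round(u)),int(round(v))),1,c,-1)
cv2.imwrite("pics/a5.png",np.hstack([cv2.resize(p[80:230,200:350],(400,400),interpolation=cv2.INTER_NEAREST),cv2.resize(p[320:450,230:360],(400,400),interpolation=cv2.INTER_NEAREST)]))
E
```

```text
26.5167 [443.84063842 291.65850898  53.34082105] [3.14147347e+00 9.33077778e-04 4.13896689e-01]
264.8374104458835 143.2491542417301
265.6681845576217 149.7231915586645
289.97078193667943 375.1496629828308
```

View pics/a5.png

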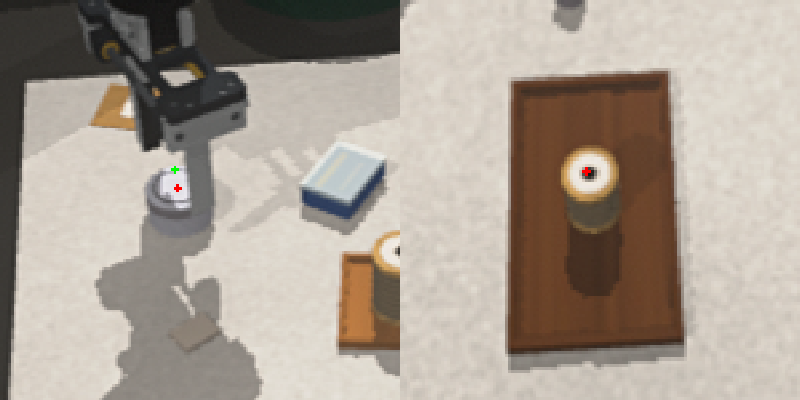

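The small spool is in the oblong tray with its top at (588,172), on the predicted point. The jaws straddle the tin at (177,188). Next: descend and grip.

>>> jog_arm --rows '[0, 0, -1, 0, 0, 0, 0, 0, 0, -1.5, 0, 0, 0, 0, 0, 0, -1, 0, 0, 0, 0, 0, 0, -0.4, 0, 0, 0, 0, 0, 0, 0, 0, 0, 0, 0, 0, 0, 0, 0, 0, 0, 0.25, 0, 0, 0, 0, 0, 0, 1, 0, 0, 0, 0, 0, 0, 1, 0, 0, 0, 0, 0, 0, 1, 0, 0, 0, 0, 0, 0, 1, 0, 0, 0, 0, 0, 0, 1, 0, 0, 0, 0, 0, 0, 1, 0, 0, 0, 0, 0, 0, 1]' --newtons 25

```text
clock: 27.65
eef_pos: [443.9, 292.6, 14.7]
eef_rot: [-3.141, -0.0, 0.415]
wrist_force: [-0.5, 1.3, 2.7]
finger_gap: 57.8
finger_force: 25.0
```

>>> jog_arm --rows '[0, 0, 1, 0, 0, 0, 1, 0, 0, 3, 0, 0, 0, 1, 0, 0, 3, 0, 0, 0, 1, 0, 0, 1, 0, 0, 0, 1, 0.1, -1.4, 0, 0, 0, 0, 1, 0, -2.8, 0, 0, 0, 0, 1, 0, -2.8, 0, 0, 0, 0, 1, 0, -2.8, 0, 0, 0, 0, 1, 0, -2.8, 0, 0, 0, 0, 1, 0, -2.8, 0, 0, 0, 0, 1, 0, -2.8, 0, 0, 0, 0, 1, 0, -2.8, 0, 0, 0, 0, 1, 0, -2.8, 0, 0, 0, 0, 1, 0, -2.8, 0, 0, 0, 0, 1, 0, -1.2, 0, 0, 0, 0, 1, 0, -0.55, 0, 0, 0, 0, 1, 0, 0, 0, 0, 0, 0, 1, 0, 0, 0, 0, 0, 0, 1]'

```text
clock: 29.15
eef_pos: [444.4, 9.1, 93.9]
eef_rot: [-3.141, 0.001, 0.414]
wrist_force: [0.6, -0.4, -0.8]
finger_gap: 57.6
finger_force: 25.0
```

>>> jog_arm --rows '[0, 0, -1.5, 0, 0, 0, 1, 0, 0, -2, 0, 0, 0, 1, 0, 0, -2, 0, 0, 0, 1, 0, 0, -1, 0, 0, 0, 1, 0, 0, 0, 0, 0, 0, 1, 0, 0, 0, 0, 0, 0, 1]'

```text
clock: 29.65
eef_pos: [444.8, 9.5, 29.5]
eef_rot: [-3.141, 0.001, 0.416]
wrist_force: [-0.3, 0.4, -1.4]
finger_gap: 57.8
finger_force: 25.0
```

Target height is about 20 mm, so lower 9.5 mm more, release, lift and move back toward the robot's right, out of view.

>>> jog_arm --rows '[0, 0, -0.5, 0, 0, 0, 1, 0, 0, -0.3, 0, 0, 0, 1, 0, 0, -0.15, 0, 0, 0, 1, 0, 0, 0, 0, 0, 0, 1, 0, 0, 0, 0, 0, 0, 0.2, 0, 0, 0, 0, 0, 0, 0, 0, 0, 0, 0, 0, 0, 0, 0, 0, 0, 0, 0, 0, 0, 0, 0, 0, 0, 0, 0, 0, 0, 0, 0, 0, 0, 0, 0, 0, 1, 0, 0, 0, 0, 0, 0, 3, 0, 0, 0, 0, 0, 0, 3.5, 0, 0, 0, 0, 0, 0, 3.5, 0, 0, 0, 0, 0, 0, 3.5, 0, 0, 0, 0, 0, 0, 3.5, 0, 0, 0, 0, 0, 0, 0, 0, 0, 0, 0]'

```text
invalid input
```

>>> jog_arm --rows '[-0.5, -1.5, 0, 0, 0, 0, 0, -1, -3, 0, 0, 0, 0, 0, -1, -3, 0, 0, 0, 0, 0, -1, -3, 0, 0, 0, 0, 0, -1, -3, 0, 0, 0, 0, 0, -1, -3, 0, 0, 0, 0, 0, -1, -3, 0, 0, 0, 0, 0, -1, -3, 0, 0, 0, 0, 0, -1, -3, 0, 0, 0, 0, 0, -1, -3, 0, 0, 0, 0, 0, -1, -3, 0, 0, 0, 0, 0, -1, -3, 0, 0, 0, 0, 0, -1, -3, 0, 0, 0, 0, 0, -1, -3, 0, 0, 0, 0, 0, -1, -3, 0, 0, 0, 0, 0, -1, -3, 0, 0, 0, 0, 0, 0, 0, 0, 0, 0, 0, 0, 0, 0, 0, 0, 0, 0, 0, 0, 0, 0, 0, 0, 0, 0]'

```text
clock: 31.23
eef_pos: [290.2, -455.7, 30.2]
eef_rot: [3.141, -0.0, 0.415]
wrist_force: [0.3, 0.6, 0.2]
finger_gap: 93.9
finger_force: 0.0
```

```bash
python3 - <<'E'
from h import *
s=manip.read_state();print(s["clock"],s["eef_pos"])
L=[]
for n in M:
    p,d=manip.camera(n);C=cloud(n,d)
    for k,(x,y,z) in dict(cone=(654,-143.5,125),big=(623,157,65),small=(463,-276.5,47),tin=(445,9,39),tape=(658,-4,21),box=(591,310,27)).items():
        near=np.linalg.norm(C[...,:2]-[x,y],axis=2)<50;q=C[near&(C[...,2]>z-5)&(C[...,2]<z+10)]
        if len(q)>3:
            c,r=cv2.minEnclosingCircle(q[:,:2].astype(np.float32));print(n,k,np.round(c,1),round(r,1),round(np.median(q[:,2]),1))
        u,v=project(n,[[x,y,z]])[0];cv2.circle(p,(int(u),int(v)),1,(0,0,255),-1)
    L.append(cv2.resize(p[130:330,140:510],(800,432)) if n=="top" else p[100:460,180:460])
a,b=L;a=cv2.resize(a,(520,281));cv2.imwrite("pics/f.png",np.hstack([cv2.copyMakeBorder(a,0,79,0,0,cv2.BORDER_CONSTANT),b]))
E
```

```text
31.2333 [ 290.23707599 -455.72322751   30.16613671]
top cone [ 653.  -142.2] 11.0 125.4
top big [622.2 155.4] 26.4 65.9
top small [ 463.7 -276.3] 15.2 47.9
top tin [441.7 -30.8] 28.6 40.4
top tape [657.   -3.5] 36.8 20.1
top box [590.9 311.2] 42.8 25.3
side cone [ 656.3 -144.6] 11.3 123.5
side big [624.2 156.4] 26.9 63.4
side small [ 463.7 -277.1] 15.4 44.9
side tin [444.2 -31.8] 28.7 37.7
side tape [657.5  -3.2] 39.2 18.0
side box [593.4 310.6] 41.4 23.2
```

View pics/f.png

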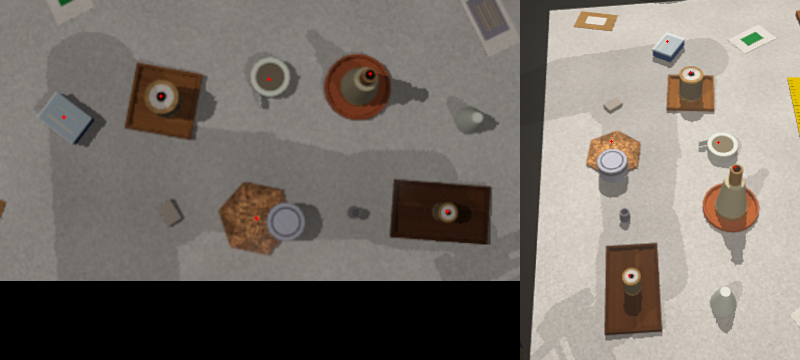

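The release call was rejected because I wrote a malformed row list. The second call had been sent along with it and still ran, so it opened the jaws while moving off low down. The tin now sits level but about 40 mm off, at about (443,-31): top picture (286,221), side picture (612,160). Everything else is in place, so I'll regrasp the tin, waiting for each move's result before the next. First I go up.

>>> jog_arm --rows '[0, 0, 2, 0, 0, 0, 0, 0, 0, 3, 0, 0, 0, 0, 0, 0, 3, 0, 0, 0, 0, 0, 0, 3, 0, 0, 0, 0, 0, 0, 1, 0, 0, 0, 0]'

```text
clock: 31.75
eef_pos: [291.1, -456.4, 154.1]
eef_rot: [3.136, -0.001, 0.416]
wrist_force: [-0.1, 0.6, 0.5]
finger_gap: 93.7
finger_force: 0.0
```

>>> jog_arm --rows '[0.5, 1.4, 0, 0, 0, 0, 0, 1.02, 2.83, 0, 0, 0, 0, 0, 1.02, 2.83, 0, 0, 0, 0, 0, 1.02, 2.83, 0, 0, 0, 0, 0, 1.02, 2.83, 0, 0, 0, 0, 0, 1.02, 2.83, 0, 0, 0, 0, 0, 1.02, 2.83, 0, 0, 0, 0, 0, 1.02, 2.83, 0, 0, 0, 0, 0, 1.02, 2.83, 0, 0, 0, 0, 0, 1.02, 2.83, 0, 0, 0, 0, 0, 1.02, 2.83, 0, 0, 0, 0, 0, 1.02, 2.83, 0, 0, 0, 0, 0, 1.02, 2.83, 0, 0, 0, 0, 0, 1.02, 2.83, 0, 0, 0, 0, 0, 1.02, 2.83, 0, 0, 0, 0, 0, 0.5, 1.4, 0, 0, 0, 0, 0, 0, 0, 0, 0, 0, 0, 0, 0, 0, 0, 0, 0, 0, 0]'

```text
clock: 33.25
eef_pos: [442.3, -31.1, 149.1]
eef_rot: [-3.141, 0.001, 0.417]
wrist_force: [-0.6, -0.9, 0.4]
finger_gap: 93.9
finger_force: 0.0
```

>>> jog_arm --rows '[0, 0, -1.5, 0, 0, 0, 0, 0, 0, -2.5, 0, 0, 0, 0, 0, 0, -2.5, 0, 0, 0, 0, 0, 0, -2.5, 0, 0, 0, 0, 0, 0, -1.5, 0, 0, 0, 0, 0, 0, -1.5, 0, 0, 0, 0, 0, 0, -0.8, 0, 0, 0, 0, 0, 0, 0, 0, 0, 0, 0, 0, 0, 0, 0, 0, 0, 0]'

```text
clock: 34.0
eef_pos: [442.5, -32.3, 21.7]
eef_rot: [-3.141, 0.0, 0.414]
wrist_force: [-0.4, 0.7, 0.0]
finger_gap: 93.8
finger_force: 0.0
```

>>> jog_arm --rows '[0, 0, 0, 0, 0, 0, 0.25, 0, 0, 0, 0, 0, 0, 0.3, 0, 0, 0, 0, 0, 0, 1, 0, 0, 0, 0, 0, 0, 1, 0, 0, 0, 0, 0, 0, 1, 0, 0, 0, 0, 0, 0, 1, 0, 0, 0, 0, 0, 0, 1, 0, 0, 0, 0, 0, 0, 1, 0, 0, 0, 0, 0, 0, 1]' --newtons 25

```text
clock: 34.75
eef_pos: [442.8, -31.9, 21.6]
eef_rot: [3.141, -0.0, 0.415]
wrist_force: [-1.4, -0.3, 3.5]
finger_gap: 57.8
finger_force: 25.0
```

Gripped. Lift 10 mm, shift to (445,9) and set down.

>>> jog_arm --rows '[0, 0, 0.5, 0, 0, 0, 1, 0, 0, 0.5, 0, 0, 0, 1, 0.05, 1, 0, 0, 0, 0, 1, 0.1, 1.5, 0, 0, 0, 0, 1, 0.05, 1.1, 0, 0, 0, 0, 1, 0, 0.5, 0, 0, 0, 0, 1, 0, 0, 0, 0, 0, 0, 1, 0, 0, -0.5, 0, 0, 0, 1, 0, 0, -0.4, 0, 0, 0, 1, 0, 0, -0.1, 0, 0, 0, 1, 0, 0, 0, 0, 0, 0, 1, 0, 0, 0, 0, 0, 0, 1]'

```text
clock: 35.75
eef_pos: [444.5, 8.9, 21.3]
eef_rot: [-3.141, 0.0, 0.414]
wrist_force: [-1.2, 3.1, 3.6]
finger_gap: 58.1
finger_force: 25.0
```

>>> jog_arm --rows '[0, 0, 0, 0, 0, 0, 0.2, 0, 0, 0, 0, 0, 0, 0, 0, 0, 0, 0, 0, 0, 0, 0, 0, 0, 0, 0, 0, 0, 0, 0, 0, 0, 0, 0, 0, 0, 0, 0, 0, 0, 0, 0]'

```text
clock: 36.25
eef_pos: [444.6, 9.1, 21.4]
eef_rot: [3.142, 0.0, 0.415]
wrist_force: [-0.5, -0.2, -0.1]
finger_gap: 92.9
finger_force: 0.0
```

>>> jog_arm --rows '[0, 0, 1, 0, 0, 0, 0, 0, 0, 3, 0, 0, 0, 0, 0, 0, 3, 0, 0, 0, 0, 0, 0, 3, 0, 0, 0, 0, 0, 0, 3, 0, 0, 0, 0, 0, 0, 1, 0, 0, 0, 0]'

```text
clock: 36.75
eef_pos: [445.9, 9.1, 166.2]
eef_rot: [3.139, -0.005, 0.415]
wrist_force: [0.5, 0.7, 0.3]
finger_gap: 94.1
finger_force: 0.0
```

>>> jog_arm --rows '[-0.5, -1.5, 0, 0, 0, 0, 0, -1, -3, 0, 0, 0, 0, 0, -1, -3, 0, 0, 0, 0, 0, -1, -3, 0, 0, 0, 0, 0, -1, -3, 0, 0, 0, 0, 0, -1, -3, 0, 0, 0, 0, 0, -1, -3, 0, 0, 0, 0, 0, -1, -3, 0, 0, 0, 0, 0, -1, -3, 0, 0, 0, 0, 0, -1, -3, 0, 0, 0, 0, 0, -1, -3, 0, 0, 0, 0, 0, -1, -3, 0, 0, 0, 0, 0, -1, -3, 0, 0, 0, 0, 0, -1, -3, 0, 0, 0, 0, 0, 0, 0, 0, 0, 0, 0, 0, 0, 0, 0, 0, 0, 0, 0]'

```text
clock: 38.08
eef_pos: [308.9, -396.5, 161.1]
eef_rot: [-3.141, 0.0, 0.413]
wrist_force: [-0.7, 0.5, -0.5]
finger_gap: 94.0
finger_force: 0.0
```

```bash
python3 - <<'E'
from h import *
for n in M:
    p,d=manip.camera(n);C=cloud(n,d)
    for k,(x,y,z) in dict(cone=(654,-143.5,125),big=(623,157,65),small=(463,-276.5,47),tin=(445,9,39),tape=(658,-4,21),box=(591,310,27)).items():
        near=np.linalg.norm(C[...,:2]-[x,y],axis=2)<50;q=C[near&(C[...,2]>z-5)&(C[...,2]<z+10)]
        if len(q)>3:
            c,r=cv2.minEnclosingCircle(q[:,:2].astype(np.float32));print(n,k,np.round(c,1),round(r,1),round(np.median(q[:,2]),1))
    if n=="top": cv2.imwrite("pics/g.png",cv2.resize(p[130:330,140:510],(740,400)))
E
```

```text
top cone [ 653.1 -142.2] 10.9 125.8
top big [622.1 155.8] 26.3 66.1
top small [ 464.2 -276.7] 15.4 47.8
top tin [442.4   7.4] 29.3 40.2
top tape [656.   -3.9] 37.8 20.4
top box [590.6 309.8] 42.0 25.2
side cone [ 656.2 -144.3] 12.1 123.5
side big [624.5 155.6] 27.5 63.5
side small [ 463.6 -277.9] 15.4 44.9
side tin [446.2   6.6] 30.6 37.7
side tape [657.8  -4.1] 37.9 17.9
side box [592.8 310.1] 41.7 23.1
```

View pics/g.png

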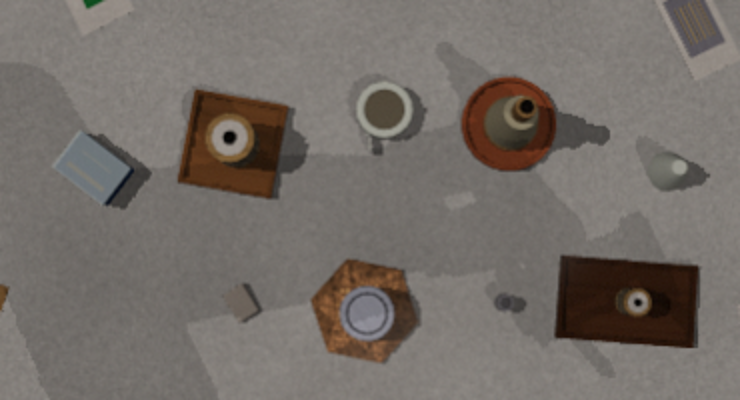

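The tin is centred on the mat at (367,313). The cone (515,122), big spool (230,138) and small spool (635,302) stand in their places, and both bystanders are unmoved. Handing in.

```bash
python3 -c "
from cell import manip
print(manip.sign_off())"
```

```text
the job is handed in; nothing more can be done
None
```

The job is handed in: by the final camera check all four pieces stand upright within about 5 mm of their middles and the tape roll and needle box are unmoved, after one slip of mine (a rejected release call) dropped the tin 40 mm off the mat's middle and I picked it up again and centred it; the hand-in returned no verdict.

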